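# Shut the kettle's lid and start it

### The arm

A 6-joint arm with a two-finger parallel gripper is mounted at the origin on a cart in front of the work surface, level with it; the furniture and walls round the work are solid. World frame = base frame: x ahead of the robot, y to its left, z up, the work surface at z = 0. Lengths are in m, angles in rad, forces in N, time in s.
With the tool pointing down it reaches from about 0.4 to 0.825 m from the base axis. Payload 7 kg.
Tool frame: the origin (TCP) lies on the centre line of the jaws, within the pads' length; the fingertips stand 19 mm ahead of it and the grasp point (between the pads) is the TCP; z points along the fingers, y is the line along which they close (so a half turn about z gives the same grasp; the last joint's range is limited). The gripper opens to 88 mm and grips with 3 to 60 N. Pads are 19 mm wide; open, the fingers measure 130 mm over their backs; the gripper's body (78 mm by 193 mm) begins 47 mm behind the grasp point.
Start: joints at [-1.058, 0.359, 0.012, 0, -1.224, -0.288], TCP at [0.15, -0.658, 0.246] pointing down, gripper open.
Joint ranges: [-3.07, 3.07], [-1.43, 2.12], [-1.02, 1.25], [-3.03, 1.67], [-3.05, -0], [-3.03, 3.03]. Speed limits (rad/s): [2.39, 2.39, 3.01, 3.14, 3.14, 3.14].

### API

Orientations are given as a 3x3 rotation matrix whose columns are the frame's x, y, z axes.
In Python, from plant import manip, imaging gives the robot as it stands. The module is installed in compiled form; this text tells all that it offers.
- The arm moves only by the tool arm_command, never from a script. Its argument "motion" is a list of rows, each a list of 7 numbers: the shift along the world's x, y, z each as a share of 40 cm, from -1 to 1, then the turn, a rotation vector about the world's x, y, z each as a share of 60 degrees, from -1 to 1, then the opening, from 0 (shut) to 1 (fully open). In form: [[x, y, z, ax, ay, az, jaw], ...]. A call has 1 to 20 rows; each row shifts and turns the commanded pose from where the row before left it; what a row does not reach is not made up. A row lasts 1/10 s, in which the tool goes at most 50 mm and 8.59 degrees, less where a joint would pass 70% of its speed; a pose out of reach is approached as far as the arm can. A call with a number of a shift or a turn outside -1 to 1 is refused whole. A call with a gripper value outside its range is refused whole. The fingers move at their own pace and stop on an object; the grip force is fixed at half the most. Time passes only in rows, so rows that do not move let the fingers close. It gives the time, the measured TCP pose, the force, the opening and the grip force at its end, in the units of the state.
- manip.read_state(): the state, without advancing time (a new reading comes with each control period).
- imaging.snapshot(name): name is "side" or "top" or "wrist"; returns the picture (384x512x3 uint8, red, green, blue); there is no depth.
- imaging.camera_model(name): a dict with "mtx" (3x3 intrinsics, pixels), "position" and "rotation" of the camera in the world. Camera axes: x right, y down, z forward; pixel columns grow to the right and rows downward; lengths in m; the calibration is good to about 2 mm. A picture is of the moment at which its call begins: read the wrist's pose just before it. camera_model takes no time and is no camera call; for the wrist camera it gives the pose at the moment of the call.
- manip.hand_in(): hands the job in; it is judged then, once.
The state is a dict: "time_s": time; "joint_pos": joint angles; "joint_velocities": joint speeds; "joint_efforts": joint torques, N m; "ee_pos": TCP position; "ee_rot": TCP orientation; "contact_force": force on the tool from outside, world axes, zero at the start; "wrist_torque": the same for the moment, N m; "width": finger opening in m; "finger_force": force on a finger pad.
Only numpy, scipy, OpenCV 4.12 (cv2) and the standard library are available. Lean on these libraries where they do the work, as an engineer would, in place of code of your own. Each camera call takes 0.05 s, during which the arm holds its last target. There are 200 camera calls.

### The job

Put the kettle on: with closed fingertips push its open lid gently over until it lies fully shut on the rim, and only then press the orange start key on its base lightly all the way down, let it spring back and draw the hand away. Do not grip, lift or shift the kettle, do not press the grey temperature keys beside the start key, and leave the tea things round it where they are.

Things in the scene. Friction and masses are not known exactly. Their poses are not given: they have to be found in the camera images.
- kettle_base: Kettle's black power base, fixed to the board, 146 (its x) x 250 (its y) mm, 22 mm high. Origin: centre of its underside; x points away from the robot at yaw 0. The kettle stands on its -y half (axis at y = -55 mm); on its +y half a dark panel has three round keys at y = +83 mm: grey minus at x = -45, orange start at x = 0, grey plus at x = +45 mm.
- kettle: Steel gooseneck kettle, about 1.2 kg, loose on its base. Origin: centre of its underside, 22 mm above the board; z is its axis. +x points to the thin spout (tip 115 mm from the axis, 157 mm up), -x to the black handle (reaches 112 mm, 151 mm up). Round body, 150 mm tall, radius 64 mm at the foot, 52 mm at the rim. The lid hinges at the handle side.
- lid_hinge (a point): Middle of the lid's hinge line, at the rim on the handle side (kettle frame x = -54.5, z = +152 mm). The frame turns with the lid: +x runs from the hinge to the lid's free edge, +z is out of the lid's upper face, the hinge line is y.
- lid_top (a point): Point on the lid's upper face, on its middle line 80 mm from the hinge and 9 mm out along the lid's z; same axes as lid_hinge. The steel lid is a slightly domed disc 107 mm across, 10 mm thick, with a 26 mm wide black tab at the free edge, ending 115 mm from the hinge.
- kettle_lid (a joint): Lid angle in rad: 0 = shut, lying flat on the rim; it starts open between 0.75 and 1.1, with the upper face towards the handle. A stiff hinge holds it wherever it is left (about 1 N at the free edge moves it); it does not fall shut. A silicone seal makes the last stop slightly soft.
- start_key_top (a point): Centre of the upper face of the start key, orange with a white power mark, 24 mm across, 31 mm above the board when up, 8 mm proud of the panel. Axes as kettle_base.
- start_key (a joint): Start key travel in m: 0 = up, 0.005 = fully down. Springs back by itself; 4 N holds it fully down.
- minus_key_top (a point): Centre of the upper face of the grey minus key (temperature down), 20 mm across, same height, 45 mm from the start key towards the base's -x.
- minus_key (a joint): Minus key travel in m, 0 = up, 0.005 = down; same spring.
- plus_key_top (a point): Centre of the upper face of the grey plus key (temperature up), 20 mm across, same height, 45 mm from the start key towards the base's +x.
- plus_key (a joint): Plus key travel in m, 0 = up, 0.005 = down; same spring.
- green_mug: A green mug, 90 mm across, 92 mm tall, handle; on the board, left of the kettle. Origin: on its underside, in the middle of its outline (handle included), z up. Leave it alone.
- tea_box: A green cardboard box of tea bags, 67x127x87 mm, on the board at the back left. Origin: on its underside, in the middle of its outline (handle included), z up. Leave it alone.
- sugar_jar: A closed clip-top glass jar of sugar, 97 mm across, 142 mm tall, on the board behind the kettle. Origin: on its underside, in the middle of its outline (handle included), z up. Leave it alone.
- lemon: A yellow lemon, about 71x53x51 mm, on the board at the back right. Origin: on its underside, in the middle of its outline (handle included), z up. Leave it alone.
- grey_mug: A speckled light grey mug, 78 mm across, 100 mm tall, on the dark stone right of the board, 14 mm lower than the board. Origin: on its underside, in the middle of its outline (handle included), z up. Leave it alone.
- glass: A clear water tumbler, 81 mm across, 91 mm tall, on the dark stone to the right. Origin: on its underside, in the middle of its outline (handle included), z up. Leave it alone.
- teaspoon: A steel teaspoon, 139 mm long, lying on the dark stone to the right. Origin: on its underside, in the middle of its outline (handle included), z up. Leave it alone.

How it is judged:
By the outcome, as a careful person would: the job done as asked, in the order asked, and still so for the second after the job is handed in, with the robot touching nothing.
It also fails if it takes over 43 s, if anything falls off the work surface, if the arm or the gripper's body presses on something with over 40 N, if the wrist force passes 120 N, or if a joint passes its speed limit or range.

## Working session

There is one attempt and no reset: what is moved stays moved. The work goes in short steps, Python scripts to look and compute and a tool call to move; the robot and the scene stay as the last step left them, time stands still between calls to the robot, and variables do not carry over. Pictures are saved under pics/ and viewed, at most 10 in all, crops included, and the job is handed in when it is done.

Besides the shell and the picture viewer there is one more tool, called after "Call:" as name(argument=value, ...) on one line, values as JSON. arm_command: Moves the arm, as the interface text tells. Shift numbers are shares of 40 cm and turn numbers shares of 60 degrees, none past 1 either way. Its arguments: {"type":"object","properties":{"motion":{"type":"array","items":{"type":"array","items":{"type":"number","minimum":-1,"maximum":1}}}},"required":["motion"]}

```bash
mkdir -p pics
python3 - <<'E'
from plant import manip, imaging
import cv2,numpy as np
for n in("side","top"):
    im=imaging.snapshot(n); cv2.imwrite(f"pics/{n}0.png",im[:,:,::-1])
    m=imaging.camera_model(n); print(n,m)
s=manip.read_state(); print(s["time_s"],s["ee_pos"],s["ee_rot"],s["width"])
E
```

```text
side {'mtx': array([[483.13857349,   0.        , 249.70895929],
       [  0.        , 483.13857349, 203.59045938],
       [  0.        ,   0.        ,   1.        ]]), 'position': array([-0.15596636, -0.7981081 ,  1.19677009]), 'rotation': array([[ 0.68683851, -0.5323569 ,  0.49482218],
       [-0.72674901, -0.49421343,  0.47706284],
       [-0.00941993, -0.68727666, -0.72633467]])}
top {'mtx': array([[349.04456481,   0.        , 256.27690619],
       [  0.        , 349.04456481, 187.88487557],
       [  0.        ,   0.        ,   1.        ]]), 'position': array([ 0.37301395, -0.08887646,  0.97686647]), 'rotation': array([[ 0.07749066, -0.97505439,  0.20800032],
       [-0.99697799, -0.07693215,  0.01078577],
       [ 0.0054852 , -0.20820754, -0.97806929]])}
0.1 [ 0.15035732 -0.65763008  0.24473464] [[-9.74870500e-01 -2.22771924e-01 -4.22427795e-04]
 [-2.22772302e-01  9.74869508e-01  1.39405944e-03]
 [ 1.01254673e-04  1.45313264e-03 -9.99998939e-01]] 0.0877471098609094
```

View pics/side0.png

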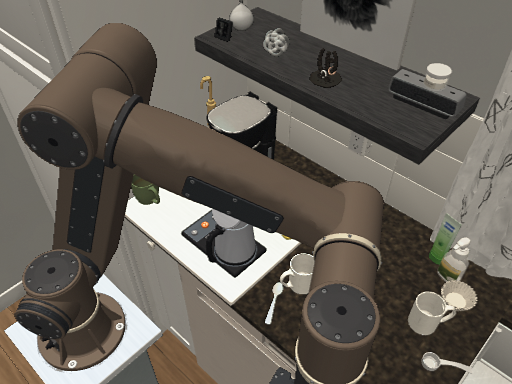

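View pics/top0.png

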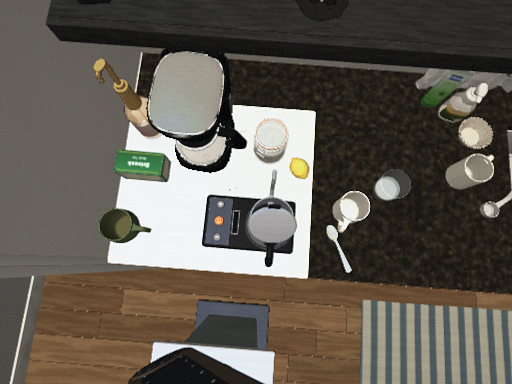

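Side view: the arm hides the middle, but the orange key is visible near (205,224). Top view: base at about x 203–297, y 195–252, orange key near (218,220), spout pointing up (away from the robot) and handle at (268,260).

```bash
cat > h.py <<'E'
import numpy as np,cv2
from plant import manip, imaging
def ray(m,u,v):
    d=m["rotation"]@np.linalg.inv(m["mtx"])@np.array([u,v,1.]); return m["position"],d/np.linalg.norm(d)
def plane(m,u,v,z):
    p,d=ray(m,u,v); return p+d*(z-p[2])/d[2]
def tri(rs):
    A=sum(np.eye(3)-np.outer(d,d) for p,d in rs); b=sum((np.eye(3)-np.outer(d,d))@p for p,d in rs); x=np.linalg.solve(A,b)
    return x,[np.linalg.norm(np.cross(d,x-p)) for p,d in rs]
def proj(m,X):
    q=m["mtx"]@(m["rotation"].T@(np.asarray(X)-m["position"])); return q[:2]/q[2]
def orange(im,box):
    x0,y0,x1,y1=box; c=im[y0:y1,x0:x1]; h=cv2.cvtColor(c,cv2.COLOR_RGB2HSV)
    k=cv2.inRange(h,(5,150,120),(20,255,255)); n,l,s,ce=cv2.connectedComponentsWithStats(k)
    i=1+np.argmax(s[1:,4]); return ce[i]+[x0,y0],s[i]
E
python3 - <<'E'
from h import *
M={n:imaging.camera_model(n) for n in("side","top")}
I={n:cv2.imread(f"pics/{n}0.png")[:,:,::-1].copy() for n in M}
B={"side":(190,210,220,235),"top":(205,205,232,235)}
rs=[]
for n in M:
    c,s=orange(I[n],B[n]); print(n,c,s); rs.append(ray(M[n],*c))
    print(plane(M[n],*c,.031))
print(tri(rs))
a=cv2.resize(I["top"][170:275,190:310],None,fx=6,fy=5.7,interpolation=cv2.INTER_CUBIC)
cv2.imwrite("pics/topc.png",cv2.resize(I["top"][170:275,190:310],None,fx=5.5,fy=5.5,interpolation=cv2.INTER_CUBIC)[:,:,::-1])
E
```

```text
side [204.78571429 224.64285714] [11 12  8  6 28]
[0.47330567 0.00916241 0.031     ]
top [218.56097561 220.09756098] [10 11  8  9 41]
[0.47694042 0.01673057 0.031     ]
(array([0.47883386, 0.01753916, 0.01956478]), [np.float64(0.0007903390982677533), np.float64(0.0007903390982677846)])
```

View pics/topc.png

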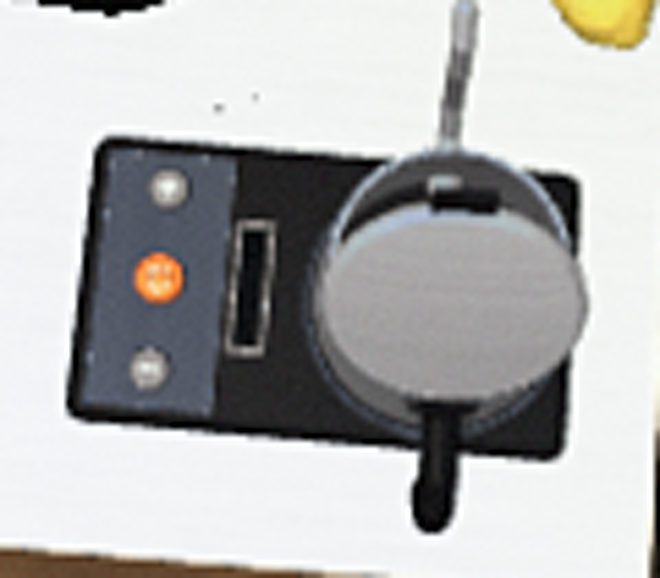

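Crop: orange key at crop (158,278), plus key (168,188), minus key (148,370), base corners (100,140), (580,180), (562,458), (70,418). The lid is open with its upper face towards the handle and its black tab near (467,195); the handle end is (432,520) and the spout tip about (465,5).

Run:
```python
from h import *
from scipy.optimize import brentq
m=imaging.camera_model("top")
f=lambda u,v,z: plane(m,190+(u+.5)/5.5-.5,170+(v+.5)/5.5-.5,z)
P,S,N=f(168,188,.031),f(158,278,.031),f(148,370,.031)
print("keys",P,S,N,np.linalg.norm(P-N)); d=P-N; print("yaw",np.degrees(np.arctan2(d[1],d[0])))
C=[f(*c,.022) for c in((100,140),(580,180),(562,458),(70,418))]
cen=np.mean(C,0); print("cen",cen,[round(np.linalg.norm(C[i]-C[i-1]),3) for i in range(4)])
for a,b in((0,3),(1,2)): d=C[a]-C[b]; print(np.degrees(np.arctan2(d[1],d[0])))
d=C[0]-C[1]+C[3]-C[2]; yb=np.arctan2(d[1],d[0])-np.pi/2; print(np.degrees(yb))
ex=np.array([np.cos(yb),np.sin(yb)]);ey=np.array([-ex[1],ex[0]])
S2=cen[:2]+.083*ey; K=cen[:2]-.055*ey; print("S from base",S2,"K",K, "K from S",S[:2]-.138*ey)
for nm,u,v,z in(("spout",465,3,.179),("handle",432,530,.15)):
    q=f(u,v,z)[:2]-K; print(nm,q,np.linalg.norm(q),np.degrees(np.arctan2(q[1],q[0])))
H=K-.0545*ex; print("H",H)
for v in(180,186,192):
    g=lambda t:(f(467,v,.174+.115*np.sin(t)+.005*np.cos(t))[:2]-H)@ex-(.115*np.cos(t)-.005*np.sin(t))
    try:
        t=brentq(g,0,1.4); print("theta",v,t,f(467,v,.174+.115*np.sin(t)))
    except Exception as e: print(v,[g(t) for t in(0,.5,1,1.4)])
```

```text
keys [0.52195554 0.01691086 0.031     ] [0.47678378 0.01737694 0.031     ] [0.43152361 0.01773579 0.031     ] 0.09043569525118059
yaw -0.5226435758805765
cen [ 0.47500019 -0.0667604   0.022     ] [np.float64(0.139), np.float64(0.243), np.float64(0.138), np.float64(0.242)]
0.040683989096651295
-0.5312550220892064
-0.23054594151983532
S from base [0.47533416 0.01623893] K [ 0.47477888 -0.12175996] K from S [ 0.4762285  -0.12062194]
spout [0.11399001 0.00292693] 0.1140275851507595 1.470866405723622
handle [-0.10778132  0.00035966] 0.10778191513686348 179.8088063680802
H [ 0.42027932 -0.12154066]
theta 180 0.7860424482245473 [ 0.49862339 -0.12138661  0.25536965]
theta 186 0.8175085204688088 [ 0.49588296 -0.12142701  0.25788604]
theta 192 0.8475905340232343 [ 0.49319325 -0.1214747   0.26021412]
```

Call:
arm_command(motion=[[0.0425,0.0895,0.016,0,0,-0.0143,0],[0.0425,0.0895,0.016,0,0,-0.0143,0],[0.0425,0.0895,0.016,0,0,-0.0143,0],[0.0425,0.0895,0.016,0,0,-0.0143,0],[0.0425,0.0895,0.016,0,0,-0.0143,0],[0.0425,0.0895,0.016,0,0,-0.0143,0],[0.0425,0.0895,0.016,0,0,-0.0143,0],[0.0425,0.0895,0.016,0,0,-0.0143,0],[0.0425,0.0895,0.016,0,0,-0.0143,0],[0.0425,0.0895,0.016,0,0,-0.0143,0],[0.0425,0.0895,0.016,0,0,-0.0143,0],[0.0425,0.0895,0.016,0,0,-0.0143,0],[0.0425,0.0895,0.016,0,0,-0.0143,0],[0.0425,0.0895,0.016,0,0,-0.0143,0],[0.0425,0.0895,0.016,0,0,-0.0143,0],[0,0,0,0,0,0,0],[0,0,0,0,0,0,0]])

```text
time_s: 1.8
ee_pos: [0.4055, -0.1202, 0.3413]
ee_rot: [[-1.0, -0.003, -0.001], [-0.003, 1.0, 0.0], [0.001, 0.0, -1.0]]
contact_force: [-0.7, -0.0, -0.0]
width: 0.0008
finger_force: 0.0
```

Run:
```python
from h import *
s=manip.read_state(); print({k:np.round(s[k],4) for k in("time_s","joint_pos","ee_pos","ee_rot","contact_force","width")})
a=imaging.snapshot("side"); b=imaging.snapshot("wrist")
cv2.imwrite("pics/sw1.png",cv2.resize(np.hstack([a,b]),(800,300),interpolation=cv2.INTER_AREA)[:,:,::-1])
```

```text
{'time_s': np.float64(1.8), 'joint_pos': array([ 1.8240e-01, -1.2760e-01, -3.3430e-01, -2.0000e-04, -1.3647e+00,
       -1.7503e+00]), 'ee_pos': array([ 0.4055, -0.1202,  0.3413]), 'ee_rot': array([[-1.0e+00, -2.8e-03, -6.0e-04],
       [-2.8e-03,  1.0e+00,  1.0e-04],
       [ 6.0e-04,  1.0e-04, -1.0e+00]]), 'contact_force': array([-6.532e-01, -4.770e-02, -6.000e-04]), 'width': np.float64(0.0008)}
```

View pics/sw1.png

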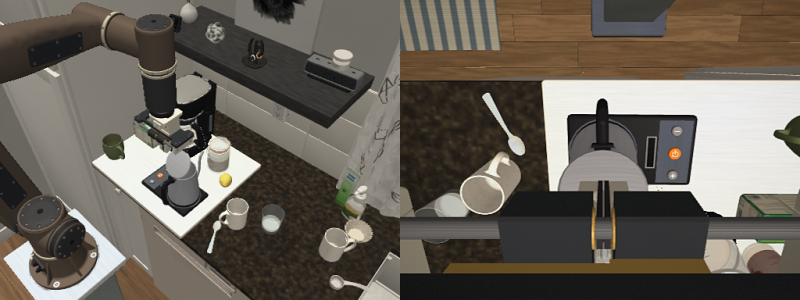

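Left half: side view with the gripper above and behind the open lid. Right half: wrist view with the closed fingers centred on the kettle's handle line. Next I approach the lid and start the arc.

Call:
arm_command(motion=[[0.0125,0,-0.065,0,0,0,0],[0.0125,0,-0.065,0,0,0,0],[0.0125,0,-0.065,0,0,0,0],[0.0168,0,0,0,0,0,0],[0.0168,0,0,0,0,0,0],[0.0168,0,0,0,0,0,0],[0.0128,0,-0.0063,0,0,0,0],[0.0128,0,-0.0063,0,0,0,0],[0.0116,0,-0.0082,0,0,0,0],[0.0116,0,-0.0082,0,0,0,0]])

```text
time_s: 2.9
ee_pos: [0.4606, -0.121, 0.2519]
ee_rot: [[-1.0, -0.0, 0.0], [-0.0, 1.0, 0.0], [-0.0, 0.0, -1.0]]
contact_force: [-0.4, 0.0, 0.4]
width: 0.0004
finger_force: 0.3
```

Call:
arm_command(motion=[[0.0103,0,-0.0098,0,0,0,0],[0.0103,0,-0.0098,0,0,0,0],[0.0086,0,-0.0113,0,0,0,0],[0.0086,0,-0.0113,0,0,0,0]])

```text
time_s: 3.3
ee_pos: [0.4755, -0.121, 0.2346]
ee_rot: [[-1.0, -0.0, -0.0], [-0.0, 1.0, 0.0], [0.0, 0.0, -1.0]]
contact_force: [0.6, 1.0, -0.5]
width: 0.0004
finger_force: 0.2
```

Run:
```python
from h import *
a=imaging.snapshot("side")[150:290,170:310]
cv2.imwrite("pics/s2.png",cv2.resize(a,(560,560),interpolation=cv2.INTER_CUBIC)[:,:,::-1]); print(manip.read_state()["contact_force"])
```

```text
[ 0.41865174  0.68497668 -0.38140016]
```

View pics/s2.png

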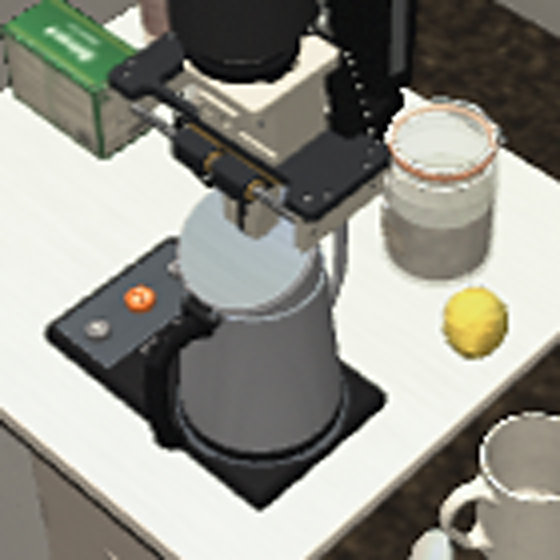

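The side crop shows the fingertips on the lid's upper face near (250,225), with the lid partly lowered and the kettle in place. I continue the arc.

Call:
arm_command(motion=[[0.0069,0,-0.0124,0,0,0,0],[0.0069,0,-0.0124,0,0,0,0],[0.005,0,-0.0133,0,0,0,0],[0.005,0,-0.0133,0,0,0,0],[0.0028,0,-0.011,0,0,0,0],[0.0028,0,-0.011,0,0,0,0]])

```text
time_s: 3.95
ee_pos: [0.487, -0.121, 0.2053]
ee_rot: [[-1.0, -0.0, -0.0], [-0.0, 1.0, -0.0], [0.0, -0.0, -1.0]]
contact_force: [-0.3, 0.2, -0.1]
width: 0.0004
finger_force: 0.1
```

Call:
arm_command(motion=[[0,0,-0.005,0,0,0,0],[0,0,0,0,0,0,0]])

```text
time_s: 4.15
ee_pos: [0.487, -0.121, 0.2036]
ee_rot: [[-1.0, -0.0, -0.0], [-0.0, 1.0, -0.0], [0.0, -0.0, -1.0]]
contact_force: [-0.2, -0.3, -0.5]
width: 0.0002
finger_force: 0.0
```

Call:
arm_command(motion=[[0,0,-0.0025,0,0,0,0],[0,0,-0.0025,0,0,0,0],[0,0,0,0,0,0,0]])

```text
time_s: 4.45
ee_pos: [0.4871, -0.1211, 0.203]
ee_rot: [[-1.0, -0.001, 0.001], [-0.001, 1.0, -0.0], [-0.001, -0.0, -1.0]]
contact_force: [-3.1, 2.3, 8.5]
width: 0.0005
finger_force: 4.6
```

Call:
arm_command(motion=[[0,0,-0.0025,0,0,0,0],[0,0,0,0,0,0,0]])

```text
time_s: 4.65
ee_pos: [0.4872, -0.1211, 0.2028]
ee_rot: [[-1.0, -0.001, 0.002], [-0.001, 1.0, -0.0], [-0.002, -0.0, -1.0]]
contact_force: [-5.0, 2.9, 15.7]
width: 0.0006
finger_force: 8.1
```

Call:
arm_command(motion=[[0,0,0.015,0,0,0,0],[0,0,0.06,0,0,0,0],[0,0,0.09,0,0,0,0],[0,0,0.09,0,0,0,0],[-0.0022,0.0288,0,0,0,0.125,0],[-0.0022,0.0288,0,0,0,0.125,0],[-0.0022,0.0288,0,0,0,0.125,0],[-0.0022,0.0288,0,0,0,0.125,0],[-0.0022,0.0288,0,0,0,0.125,0],[-0.0022,0.0288,0,0,0,0.125,0],[-0.0022,0.0288,0,0,0,0.125,0],[-0.0022,0.0288,0,0,0,0.125,0],[-0.0022,0.0288,0,0,0,0.125,0],[-0.0022,0.0288,0,0,0,0.125,0],[-0.0022,0.0288,0,0,0,0.125,0],[-0.0022,0.0288,0,0,0,0.125,0],[0,0,0,0,0,0,0],[0,0,0,0,0,0,0]])

```text
time_s: 6.45
ee_pos: [0.4763, 0.0173, 0.3028]
ee_rot: [[-0.002, -1.0, -0.0], [-1.0, 0.002, -0.0], [0.0, 0.0, -1.0]]
contact_force: [0.9, 0.1, 0.7]
width: 0.0002
finger_force: 0.0
```

Run:
```python
from h import *
s=manip.read_state(); print(s["ee_pos"],s["joint_pos"],s["contact_force"])
a=imaging.snapshot("side");b=imaging.snapshot("wrist");m=imaging.camera_model("wrist")
cv2.imwrite("pics/w3raw.png",b[:,:,::-1])
try:
    c,st=orange(b,(0,0,512,384)); print(c,st,plane(m,*c,.031))
except Exception as e: print(e)
cv2.imwrite("pics/s3.png",np.hstack([cv2.resize(a[150:290,170:310],(400,400),interpolation=cv2.INTER_CUBIC),cv2.copyMakeBorder(cv2.resize(b,(400,300)),0,100,0,0,0)])[:,:,::-1])
```

```text
[0.47634683 0.01725007 0.30276924] [ 4.50316833e-01 -1.00253549e-02 -3.13541265e-01 -1.64089008e-07
 -1.26731062e+00 -4.52473138e-01] [0.93335627 0.1011974  0.72359025]
[259.65989848 154.06091371] [251 146  18  18 197] [0.4761286  0.01487114 0.031     ]
```

View pics/s3.png

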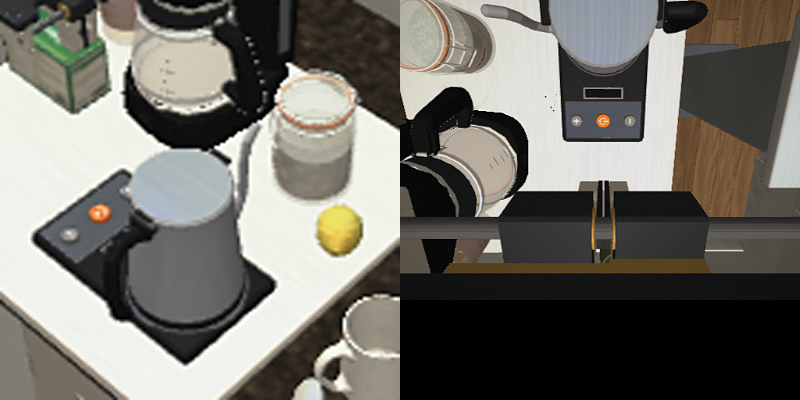

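Side view: the lid lies flat on the rim with the kettle in place. Wrist view: the orange key at (602,121) lies between the plus key (576,121) and the minus key (629,121). I descend over the start key.

Call:
arm_command(motion=[[0,-0.0025,-0.1,0,0,0,0],[0,0,-0.1,0,0,0,0],[0,0,-0.1,0,0,0,0],[0,0,-0.1,0,0,0,0],[0,0,-0.1,0,0,0,0],[0,0,-0.09,0,0,0,0],[0,0,-0.025,0,0,0,0],[0,0,0,0,0,0,0],[0,0,0,0,0,0,0]])

```text
time_s: 7.45
ee_pos: [0.4775, 0.0164, 0.058]
ee_rot: [[-0.0, -1.0, 0.001], [-1.0, 0.0, 0.0], [-0.0, -0.001, -1.0]]
contact_force: [0.6, -0.3, 1.3]
width: 0.001
finger_force: 0.0
```

Call:
arm_command(motion=[[0,0,-0.005,0,0,0,0],[0,0,-0.005,0,0,0,0],[0,0,-0.0025,0,0,0,0],[0,0,0,0,0,0,0]])

```text
time_s: 7.85
ee_pos: [0.4766, 0.0163, 0.0521]
ee_rot: [[0.0, -1.0, 0.001], [-1.0, -0.0, 0.0], [-0.0, -0.001, -1.0]]
contact_force: [0.4, -0.4, 0.5]
width: 0.0001
finger_force: 0.0
```

Call:
arm_command(motion=[[0,0,-0.005,0,0,0,0],[0,0,-0.005,0,0,0,0],[0,0,-0.0025,0,0,0,0],[0,0,0,0,0,0,0]])

```text
time_s: 8.25
ee_pos: [0.4767, 0.0164, 0.0467]
ee_rot: [[0.0, -1.0, 0.0], [-1.0, -0.0, 0.0], [-0.0, -0.0, -1.0]]
contact_force: [0.2, 0.0, 2.6]
width: 0.0004
finger_force: 1.4
```

Call:
arm_command(motion=[[0,0,-0.0025,0,0,0,0],[0,0,0,0,0,0,0]])

```text
time_s: 8.45
ee_pos: [0.4767, 0.0164, 0.0458]
ee_rot: [[0.0, -1.0, 0.0], [-1.0, -0.0, 0.0], [-0.0, -0.0, -1.0]]
contact_force: [0.1, 0.9, 3.2]
width: 0.0
finger_force: 1.7
```

Call:
arm_command(motion=[[0,0,-0.0025,0,0,0,0],[0,0,0,0,0,0,0]])

```text
time_s: 8.65
ee_pos: [0.4767, 0.0164, 0.0452]
ee_rot: [[0.001, -1.0, 0.001], [-1.0, -0.001, 0.0], [-0.0, -0.001, -1.0]]
contact_force: [-1.8, 1.6, 9.4]
width: 0.0004
finger_force: 4.7
```

Call:
arm_command(motion=[[0,0,-0.0013,0,0,0,0],[0,0,0,0,0,0,0]])

```text
time_s: 8.85
ee_pos: [0.4767, 0.0163, 0.0451]
ee_rot: [[0.001, -1.0, 0.001], [-1.0, -0.001, 0.0], [-0.0, -0.001, -1.0]]
contact_force: [-3.6, 1.1, 15.9]
width: 0.0005
finger_force: 7.9
```

The key has bottomed out: the stop is firm at z 0.045. I withdraw straight up.

Call:
arm_command(motion=[[0,0,0.01,0,0,0,0],[0,0,0.03,0,0,0,0],[0,0,0.09,0,0,0,0],[0,0,0.1,0,0,0,0],[0,0,0.1,0,0,0,0],[0,0,0.1,0,0,0,0],[0,0,0.1,0,0,0,0],[0,0,0.1,0,0,0,0],[0,0,0,0,0,0,0],[0,0,0,0,0,0,0],[0,0,0,0,0,0,0]])

```text
time_s: 9.95
ee_pos: [0.4756, 0.0161, 0.2948]
ee_rot: [[-0.0, -1.0, -0.002], [-1.0, 0.0, -0.0], [0.0, 0.002, -1.0]]
contact_force: [0.8, -0.0, -0.4]
width: 0.0003
finger_force: 0.0
```

Run:
```python
from h import *
s=manip.read_state(); print(s["time_s"],s["ee_pos"],s["contact_force"])
a=imaging.snapshot("side");b=imaging.snapshot("wrist")
cv2.imwrite("pics/s4.png",np.hstack([cv2.resize(a[150:290,170:310],(400,400),interpolation=cv2.INTER_CUBIC),cv2.copyMakeBorder(cv2.resize(b,(400,300)),0,100,0,0,0)])[:,:,::-1])
```

```text
9.95 [0.47556642 0.01606796 0.29482372] [ 0.75337382 -0.04801586 -0.38477187]
```

View pics/s4.png

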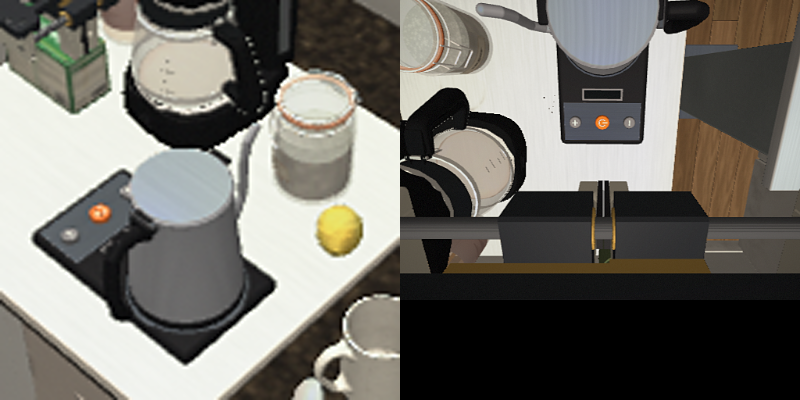

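Both views match the pictures from before the press: lid flat on the rim, kettle and tea things in place, key back up and hand clear.

```bash
python3 -c "
from plant import manip; print(manip.hand_in())"
```

```text
the job is handed in; nothing more can be done
None
```

The lid was pushed shut against a firm stop, then the start key was pressed to its stop (about 16 N at the wrist for each), the hand was drawn clear, and the job was handed in at about 10 s; no verdict was returned.

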